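# Clear the heel-tip tray

### The job

Clear the rubber heel-tip offcuts from the tilting tray: stand the cup that already holds a rubber offcut under the tray's open lip, raise the tray to its full tilt, and with the T-handled scraper sweep every offcut off its floor into that cup (do not pick them out of the tray by hand; one that has fallen beside may be picked up). Then hang the scraper back in its holder, lower the tray level, and stand the filled cup upright in the middle of the cork mat. The heel plate stays in the other cup, which stays upright on the bench, and the can and the shoe last are left alone.

Things in the scene. Friction and masses are not known exactly. Their poses are not given: they have to be found in the camera images.
- offcut0_c (a point): D-shaped black rubber heel-tip offcut, 24 long (x, from -13 to +12) x 22 wide (y) x 12 mm thick, 12 g; this point is at its centre, half-way up its thickness. Three to five of them lie flat on the tray floor; they grip the metal and do not slide when the tray is tilted. Absent ones give None.
- offcut1_c (a point): D-shaped black rubber heel-tip offcut, 24 long (x, from -13 to +12) x 22 wide (y) x 12 mm thick, 12 g; this point is at its centre, half-way up its thickness. Three to five of them lie flat on the tray floor; they grip the metal and do not slide when the tray is tilted. Absent ones give None.
- offcut2_c (a point): D-shaped black rubber heel-tip offcut, 24 long (x, from -13 to +12) x 22 wide (y) x 12 mm thick, 12 g; this point is at its centre, half-way up its thickness. Three to five of them lie flat on the tray floor; they grip the metal and do not slide when the tray is tilted. Absent ones give None.
- offcut3_c (a point): D-shaped black rubber heel-tip offcut, 24 long (x, from -13 to +12) x 22 wide (y) x 12 mm thick, 12 g; this point is at its centre, half-way up its thickness. Three to five of them lie flat on the tray floor; they grip the metal and do not slide when the tray is tilted. Absent ones give None.
- offcut4_c (a point): D-shaped black rubber heel-tip offcut, 24 long (x, from -13 to +12) x 22 wide (y) x 12 mm thick, 12 g; this point is at its centre, half-way up its thickness. Three to five of them lie flat on the tray floor; they grip the metal and do not slide when the tray is tilted. Absent ones give None.
- sample_c (a point): D-shaped black rubber heel-tip offcut, 24 long (x, from -13 to +12) x 22 wide (y) x 12 mm thick, 12 g, an older one already lying in one of the two cups; point at its centre.
- plate_c (a point): U-shaped steel heel plate 28 x 24 x 5 mm lying in the other cup; point at its centre.
- cup_a_c (a point): one of two alike rectangular open aluminium scrap cups, outer 134 (its x) x 70 (its y) x 45 mm high, wall and floor 3 mm, 0.22 kg. Either may hold the rubber offcut. Point at its centre, 22.5 mm above its underside; z up, the grip ear is on its +y long wall.
- cup_a_ear (a point): centre of that cup's wooden grip ear: an upright block 50 (x) x 12 (y) mm on the +y wall, from 38 to 70 mm above the cup's underside (25 mm above the rim); this point is 33 mm to +y of the cup's middle and 56 mm above its underside. Pinch it across y from above, one finger inside the cup.
- cup_b_c (a point): one of two alike rectangular open aluminium scrap cups, outer 134 (its x) x 70 (its y) x 45 mm high, wall and floor 3 mm, 0.22 kg. Either may hold the rubber offcut. Point at its centre, 22.5 mm above its underside; z up, the grip ear is on its +y long wall.
- cup_b_ear (a point): centre of that cup's wooden grip ear: an upright block 50 (x) x 12 (y) mm on the +y wall, from 38 to 70 mm above the cup's underside (25 mm above the rim); this point is 33 mm to +y of the cup's middle and 56 mm above its underside. Pinch it across y from above, one finger inside the cup.
- tray (a joint): tilt of the tray on its stand, rad: 0 level (start and lower stop) to 0.42 fully tilted (upper stop). A stiff friction hinge, it stays where it is left; about 7 N at the handle lifts it, 3 to 4 N presses it down.
- tray_floor (a point): middle of the hinge line, on the upper face of the tray's floor, 85 mm above the bench. Frame moves with the tray: x along the hinge, y downhill to the open end, z normal to the floor. Floor: x -55 to 55, y -200 (back wall) to 45 (open lip, no wall) mm, 4 mm thick; side and back walls 20 mm high, 4 mm thick.
- tray_lip (a point): middle of the open lip edge, 45 mm downhill of the hinge line on the floor's upper face; axes as tray_floor. At full tilt it is 67 mm above the bench. The fixed stand (hinge posts at x -71 and 71) ends 20 mm downhill of the hinge line, so a cup slid in from downhill can stand on the bench under the lip, clear of the tilted tray.
- tray_handle (a point): middle of the tray's handle, a round bar of 12 mm diameter parallel to the hinge, 104 mm of it free, 250 mm uphill of the hinge line and 10 mm above the floor plane, 40 mm clear of the back wall. Lift it from above to tilt the tray; the bar turns in the grip. Axes as tray_floor.
- scraper_grip (a point): T-handled scraper, 0.2 kg: point at the centre of its wooden handle bar 112 (x) x 20 (y) x 24 (z) mm. Below it a steel blade 75 wide (x), 3 mm thick, its straight lower edge 97 mm below this point. Starts upright (z up) in the holder; pinch the bar's middle across y from above.
- holder_seat (a point): fixed scraper holder: two posts 86 mm apart (clear, along x) with ledges 105 mm above the bench for the ends of the handle bar, between cheeks 30 mm apart in y and 10 mm high; the blade hangs between the posts. This point is where the bar's centre is when home, bar along x (either way round). The scraper goes straight up and down.
- mat_top (a point): middle of the top of a flat fixed cork mat 100 (x) x 160 (y) x 3 mm on the bench.
- pot: bystander: closed white can, 80 diameter x 100 mm; origin under its centre
- last: bystander: black shoe last about 220 x 60 x 95 mm; origin under its middle

How it is judged:
By the outcome, as a careful person would: the job done as asked, in the order asked, and still so for the second after the job is handed in, with the robot touching nothing.
Of offcut0, offcut1, offcut2, offcut3, offcut4 only 3 to 5 are there at a start; the rules pass over those that are not, and their reading is None.
At some moment in a run one of cup_a, cup_b may be knocked a few centimetres aside while the robot is not near it.
It also fails if it takes over 210 s, if anything falls off the work surface, if the arm or the gripper's body presses on something with over 40 N, if the wrist force passes 120 N, or if a joint passes its speed limit or range.

### The arm

A 7-joint arm with a two-finger parallel gripper is mounted at the origin on the work surface. World frame = base frame: x ahead of the robot, y to its left, z up, the work surface at z = 0. Lengths are in m, angles in rad, forces in N, time in s.
With the tool pointing down it reaches from about 0.4 to 0.875 m from the base axis. Payload 4.4 kg.
Tool frame: the origin (TCP) lies midway between the tips of the shut fingers; the grasp point (between the pads) lies 19 mm behind it; z points along the fingers, y is the line along which they close (so a half turn about z gives the same grasp; the last joint's range is limited). The gripper opens to 85 mm and grips with 20 to 120 N. Pads are 22 mm wide; open, the fingers measure 114 mm over their backs; the gripper's body (76 mm by 85 mm) begins 54 mm behind the grasp point. The pads swing forward as they close: fully open they stand 13 mm farther back than shut.
Start: joints at [-1.246, 0.628, 0.038, 1.517, -0.027, 0.996, -0.02], TCP at [0.248, 0.601, 0.231] pointing down, gripper open.
Joint ranges: [-3.06, 3.06], [-0.37, 2.12], [-1.25, 1.32], [0.18, 2.47], [-1.1, 4.24], [0.23, 1.98], [-2.94, 2.94]. Speed limits (rad/s): [2.57, 2.57, 3.14, 3.14, 3.14, 3.14, 3.14].

### API

Orientations are given as a unit quaternion [x, y, z, w].
In Python, from station import readout, imaging, r gives the robot as it stands. The module is installed in compiled form; this text tells all that it offers.
- The arm moves only by the tool drive_tool, never from a script. Its argument "commands" is a list of rows, each an object of numbers: "tx", "ty", "tz": the shift along the tool's x, y, z in mm; "spin": the turn about the tool's z in rad. A call has 1 to 10 rows; each row is the pose to reach, as a shift and turn from the pose commanded when the call began, along the tool's axes at that moment; what a row does not reach only later rows make up. A row lasts 1/8 s, in which the tool goes at most 62.5 mm and 10.7 degrees, less where a joint would pass 70% of its speed; a pose out of reach is approached as far as the arm can. A call with a gripper value outside its range is refused whole. "hand" is the gripper's target within -1 to 1 (shut at 1, half-way at 0, fully open at -1), set as the call begins (left out, the last holds). The fingers move at their own pace and stop on an object; "squeeze" is the grip in N (left out, the last holds). Time passes only in rows, so rows that repeat a pose let the fingers close. It gives the time, the measured TCP pose, the force, the opening and the grip force at its end, in the units of the state.
- readout.sense(): the state, without advancing time (a new reading comes with each control period).
- imaging.camera(name): name is "side" or "top"; returns a dict with "image" (480x640x3 uint8, blue, green, red), "fx", "fy", "cx", "cy" (pixels), "camera_from_world" (4x4, takes a point from world to camera coordinates). Camera axes: x right, y up, looking along -z (the intrinsics and any distortion apply to the point x, -y, -z); pixel columns grow to the right and rows downward; lengths in m; the calibration is good to about 2 mm. A picture is of the moment at which its call begins. There is no depth.
- r.close_job(): hands the job in; it is judged then, once.
The state is a dict: "clock": time; "qpos": joint angles; "dq": joint speeds; "effort": joint torques, N m; "eef_pos": TCP position; "ee_rot": TCP orientation; "ft_force": force on the tool from outside, world axes, zero at the start; "ft_torque": the same for the moment, N m; "finger_gap": finger opening in m; "gripper_force": force on a finger pad.
Only numpy, scipy, OpenCV 4.12 (cv2) and the standard library are available. Lean on these libraries where they do the work, as an engineer would, in place of code of your own. Each camera call takes 0.05 s, during which the arm holds its last target. There are 200 camera calls.

## Working session

There is one attempt and no reset: what is moved stays moved. The work goes in short steps, Python scripts to look and compute and a tool call to move; the robot and the scene stay as the last step left them, time stands still between calls to the robot, and variables do not carry over. Pictures are saved under pics/ and viewed, at most 14 in all, crops included, and the job is handed in when it is done.

Besides the shell and the picture viewer there is one more tool, called after "Request:" by a JSON object that holds its "fn" and its "kwargs". drive_tool: Moves the arm, as the interface text tells. Its arguments: {"type":"object","properties":{"commands":{"type":"array","items":{"type":"object","properties":{"tx":{"type":"number"},"ty":{"type":"number"},"tz":{"type":"number"},"spin":{"type":"number"}}}},"hand":{"type":"number"},"squeeze":{"type":"number"}},"required":["commands"]}

```bash
mkdir -p pics; cat > h.py <<'E'
import numpy as np, cv2
from station import readout, imaging, r
from scipy.spatial.transform import Rotation as R
def snap(cam,name):
    c=imaging.camera(cam); cv2.imwrite(f'pics/{name}.png',c['image']); np.savez(f'pics/{name}.npz',**{k:c[k] for k in c}); return c
def load(name): return np.load(f'pics/{name}.npz')
def unproj(c,u,v,z):
    T=np.array(c['camera_from_world']); d=np.array([(u-c['cx'])/c['fx'],-(v-c['cy'])/c['fy'],-1.])
    o=-T[:3,:3].T@T[:3,3]; w=T[:3,:3].T@d; return o+w*(z-o[2])/w[2]
def proj(c,p):
    T=np.array(c['camera_from_world']); q=T[:3,:3]@np.array(p)+T[:3,3]; return np.array([c['cx']+c['fx']*q[0]/-q[2], c['cy']-c['fy']*q[1]/-q[2]])
def tool(p,yaw=None):
    "shift (mm) in tool axes from current to world p"
    s=readout.sense(); M=R.from_quat(s['ee_rot']).as_matrix(); return np.round(M.T@(np.array(p)-s['eef_pos'])*1000,1)
def st():
    s=readout.sense(); M=R.from_quat(s['ee_rot']).as_matrix()
    print(round(s['clock'],2),np.round(s['eef_pos'],4),'x',np.round(M[:,0],3),'y',np.round(M[:,1],3),'z',np.round(M[:,2],3),'q',np.round(s['qpos'],2),'F',np.round(s['ft_force'],1),'gap',s['finger_gap'],s['gripper_force'])
E
python3 - <<'E'
from h import *
for n in('side','top'):
    c=snap(n,n+'0'); T=c['camera_from_world']; print(n,c.keys(),c['fx'],c['fy'],c['cx'],c['cy'],-T[:3,:3].T@T[:3,3],T[:3,:3])
st()
E
```

```text
side dict_keys(['image', 'fx', 'fy', 'cx', 'cy', 'camera_from_world']) 567.7338626709696 567.7338626709696 318.94457150712554 241.9752649741208 [0.43631917 0.88966751 0.78917518] [[-0.98585157 -0.1669267   0.01523698]
 [ 0.11410954 -0.60176436  0.79048002]
 [-0.12278315  0.78103465  0.61229827]]
top dict_keys(['image', 'fx', 'fy', 'cx', 'cy', 'camera_from_world']) 520.2955495702669 520.2955495702669 314.0070350159455 239.8173453315061 [0.38698979 0.02545205 1.11878971] [[ 0.01872186 -0.99953021  0.0242661 ]
 [ 0.98519445  0.02257924  0.16994727]
 [-0.17041534  0.0207251   0.98515434]]
0.1 [0.2473 0.6005 0.2305] x [-0.925  0.381  0.   ] y [ 0.381  0.925 -0.002] z [-0.001 -0.002 -1.   ] q [-1.25  0.63  0.04  1.52 -0.03  1.   -0.02] F [ 0.3 -0.7  0.4] gap 0.0851901089840116 0.0
```

View pics/top0.png

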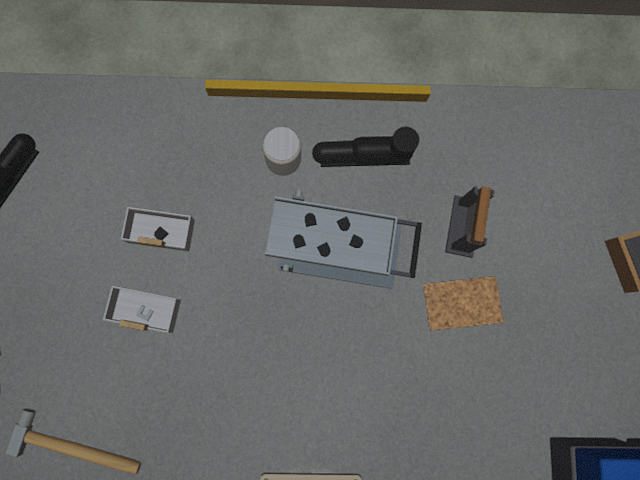

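View pics/side0.png

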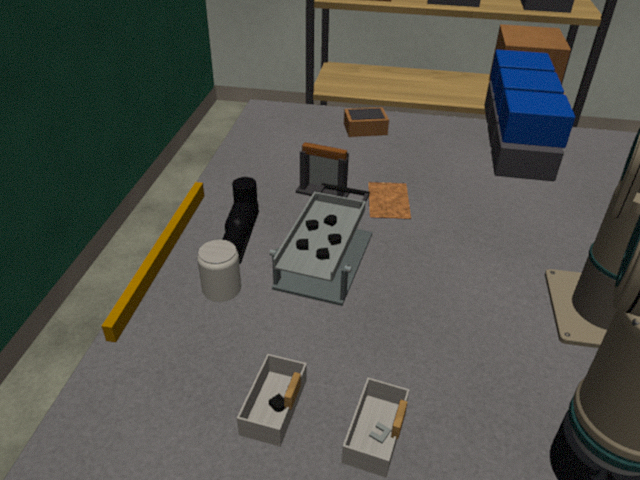

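The top view shows the offcut cup at (157,229) with its ear at (150,241), and the plate cup at (140,309). The tray runs from its lip at x≈270 to the handle at (415,249), with 5 offcuts on it. The scraper is at (483,215) and the mat at (463,303). Next I'll enlarge this view for measuring.

```bash
python3 - <<'E'
import cv2
i=cv2.imread('pics/top0.png'); cv2.imwrite('pics/c1.png',cv2.resize(i[180:340,255:515],None,fx=3,fy=3,interpolation=cv2.INTER_CUBIC))
cv2.imwrite('pics/c2.png',cv2.resize(i[195:345,90:210],None,fx=4,fy=4,interpolation=cv2.INTER_CUBIC))
E
```

```text
(no output)
```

View pics/c1.png

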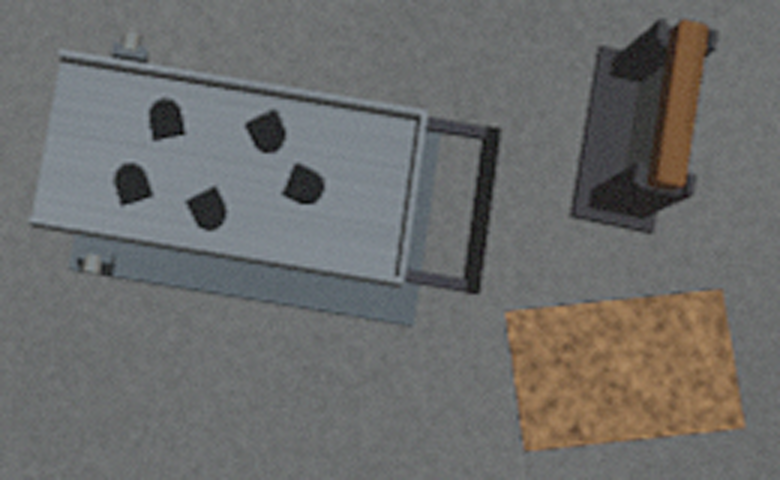

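View pics/c2.png

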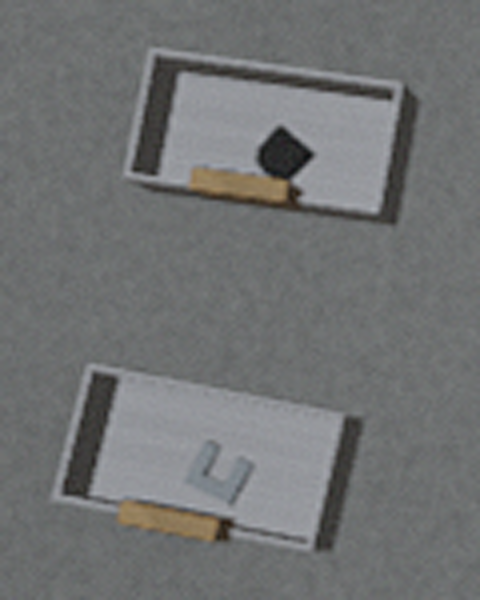

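Crop 1 shows the tray, handle bar, scraper bar and mat corners clearly. Crop 2 shows the offcut cup (upper) and the plate cup (lower), both with ears on the robot side.

```bash
python3 - <<'E'
from h import *
c=load('top0')
A=lambda u,v,z:unproj(c,255+u/3,180+v/3,z)
B=lambda u,v,z:unproj(c,90+u/4,195+v/4,z)
def show(n,f,pts,z):
    P=np.array([f(*p,z) for p in pts]); print(n,np.round(P.mean(0),4)); 
    for i in range(len(P)): d=P[i]-P[i-1]; print('   ',np.round(np.linalg.norm(d),4),round(np.degrees(np.arctan2(d[1],d[0])),1),np.round(P[i],4))
show('handle',A,[(491,128),(474,290)],.095)
show('traywalltop',A,[(62,52),(33,225),(404,283),(427,112)],.105)
show('scraper',A,[(682,22),(708,25),(683,187),(653,182)],.129)
show('mat',A,[(506,311),(722,289),(745,428),(525,450)],.003)
show('cupA rim',B,[(152,48),(408,85),(383,215),(125,178)],.045)
show('earA',B,[(190,168),(292,181),(290,203),(190,190)],.070)
show('cupB rim',B,[(88,365),(348,412),(318,549),(52,500)],.045)
show('earB',B,[(118,501),(221,518),(220,541),(118,522)],.070)
show('offc',A,[(167,119),(267,133),(132,185),(208,209),(304,185)],.095)
# verify in side
s=load('side0')
for n,p in dict(handle=A(482,209,.095),scr=A(682,104,.129)).items(): print(n,proj(s,p))
E
```

```text
handle [ 0.5493 -0.2002  0.095 ]
    0.1104 -6.8 [ 0.6041 -0.2067  0.095 ]
    0.1104 173.2 [ 0.4945 -0.1937  0.095 ]
traywalltop [ 0.5714 -0.0318  0.105 ]
    0.2468 81.8 [0.6469 0.0825 0.105 ]
    0.118 172.5 [0.53   0.0978 0.105 ]
    0.2457 -97.7 [ 0.497  -0.1456  0.105 ]
    0.1159 -8.0 [ 0.6118 -0.1617  0.105 ]
scraper [ 0.6164 -0.3246  0.129 ]
    0.1102 -12.0 [ 0.6714 -0.3269  0.129 ]
    0.0173 -95.3 [ 0.6697 -0.3441  0.129 ]
    0.1109 169.3 [ 0.5608 -0.3235  0.129 ]
    0.0197 81.7 [ 0.5636 -0.304   0.129 ]
mat [ 0.4497 -0.321   0.003 ]
    0.099 6.9 [ 0.4895 -0.2363  0.003 ]
    0.1584 -83.0 [ 0.5087 -0.3936  0.003 ]
    0.0998 -172.8 [ 0.4096 -0.406   0.003 ]
    0.159 96.6 [ 0.3912 -0.2482  0.003 ]
cupA rim [0.5907 0.3316 0.045 ]
    0.07 -6.9 [0.6337 0.3947 0.045 ]
    0.1358 -97.0 [0.6171 0.2599 0.045 ]
    0.0698 172.7 [0.5478 0.2688 0.045 ]
    0.1353 83.0 [0.5642 0.4031 0.045 ]
earA [0.5576 0.3359 0.07  ]
    0.0113 4.3 [0.566 0.362 0.07 ]
    0.0522 -96.1 [0.5605 0.3101 0.07  ]
    0.0113 178.8 [0.5492 0.3104 0.07  ]
    0.0511 83.8 [0.5547 0.3611 0.07  ]
cupB rim [0.422  0.3529 0.045 ]
    0.0695 -10.2 [0.467 0.414 0.045]
    0.1352 -99.0 [0.4458 0.2804 0.045 ]
    0.0699 171.2 [0.3767 0.2911 0.045 ]
    0.1369 80.8 [0.3986 0.4262 0.045 ]
earB [0.3894 0.3588 0.07  ]
    0.0103 4.7 [0.3984 0.3846 0.07  ]
    0.0516 -98.2 [0.3911 0.3335 0.07  ]
    0.0112 -178.3 [0.3799 0.3332 0.07  ]
    0.0513 80.7 [0.3882 0.3838 0.07  ]
offc [ 0.5737 -0.0217  0.095 ]
    0.1017 65.1 [0.605  0.0114 0.095 ]
    0.0677 -96.8 [ 0.5971 -0.0558  0.095 ]
    0.0971 112.7 [0.5597 0.0338 0.095 ]
    0.053 -106.5 [ 0.5447 -0.017   0.095 ]
    0.0662 -74.6 [ 0.5623 -0.0808  0.095 ]
handle [345.54928157 189.27641465]
scr [325.41439514 147.20517917]
```

```bash
cat >> h.py <<'E'
O=np.array([.5819,.0476]); D=np.array([.1305,.9914]); X=np.array([.9914,-.1305])
def tp(x,y,z): "tray-aligned horizontal coords (m) -> world"; return np.r_[O+x*X+y*D,z]
def go(p,yaw=None):
    s=readout.sense(); M=R.from_quat(s['ee_rot']).as_matrix(); y0=np.degrees(np.arctan2(M[1,1],M[0,1]))
    sp=0 if yaw is None else np.radians((y0-yaw+180)%360-180)
    print('go',np.round(p,4),tool(p),'spin',round(sp,3))
E
python3 -c "
from h import *
go([.5576,.3359,.2],-7.4)"
```

```text
go [0.5576 0.3359 0.2   ] [-387.7 -126.4   30.7] spin 1.309
```

Request:
{"fn": "drive_tool", "kwargs": {"commands": [{"tx": -40,"ty": -13,"tz": 3,"spin": 0.14},{"tx": -85,"ty": -28,"tz": 7,"spin": 0.29},{"tx": -130,"ty": -43,"tz": 11,"spin": 0.44},{"tx": -180,"ty": -59,"tz": 15,"spin": 0.6},{"tx": -230,"ty": -75,"tz": 19,"spin": 0.77},{"tx": -280,"ty": -91,"tz": 23,"spin": 0.94},{"tx": -330,"ty": -108,"tz": 27,"spin": 1.11},{"tx": -370,"ty": -121,"tz": 30,"spin": 1.25},{"tx": -388,"ty": -126,"tz": 31,"spin": 1.309},{"tx": -388,"ty": -126,"tz": 31,"spin": 1.309}], "hand": 0, "squeeze": 40}}

```text
clock: 1.35
eef_pos: [0.5585, 0.3363, 0.1999]
ee_rot: [0.751, 0.66, -0.0, -0.0]
ft_force: [-0.0, -0.3, 0.2]
finger_gap: 0.0426
gripper_force: 0.0
```

```bash
python3 -c "
from h import *
st(); go([.5576,.3359,.037],-7.4); snap('top','top1'); c=cv2.imread('pics/top1.png'); cv2.imwrite('pics/c3.png',cv2.resize(c[180:350,80:440],None,fx=2.2,fy=2.2))"
```

```text
1.35 [0.5585 0.3363 0.1999] x [ 0.129  0.992 -0.   ] y [ 0.992 -0.129 -0.001] z [-0.001 -0.    -1.   ] q [-0.8   0.69  0.38  1.55 -0.29  0.96 -0.46] F [-0.  -0.3  0.2] gap 0.04255552921652546 0.0
go [0.5576 0.3359 0.037 ] [ -0.4  -0.7 162.9] spin -0.0
```

View pics/c3.png

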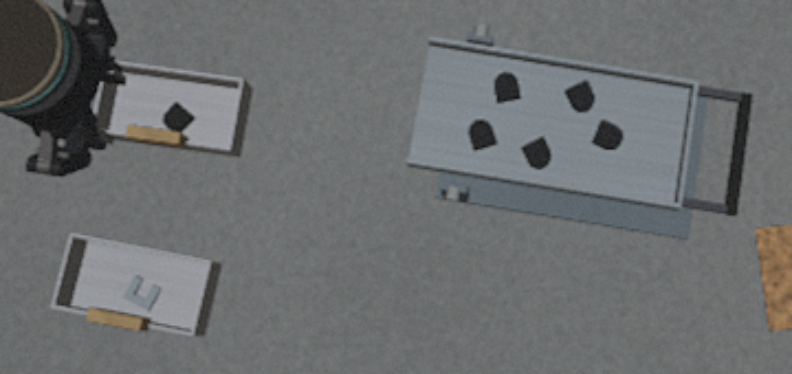

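The cup hasn't moved and the gripper is over its ear (the offset in the picture is parallax), so I'll go down and grip.

Request:
{"fn": "drive_tool", "kwargs": {"commands": [{"tz": 40},{"tz": 80},{"tz": 120},{"tz": 145},{"tz": 158},{"tz": 163},{"tz": 163}]}}

```text
invalid input
```

Request:
{"fn": "drive_tool", "kwargs": {"commands": [{"tz": 0},{"tz": 0},{"tz": 0},{"tz": 0},{"tz": 0},{"tz": 0},{"tz": -10},{"tz": -30},{"tz": -50},{"tz": -50}], "hand": 1, "squeeze": 60}}

```text
invalid input
```

```bash
python3 -c "
from h import *
st(); e=.060+.033
print(tp(0,e,0),tp(0,e+.1,0))
go(tp(0,e+.1,.087),-97.5)"
```

```text
1.4 [0.5572 0.338  0.1999] x [0.126 0.992 0.001] y [ 0.992 -0.126 -0.002] z [-0.002  0.001 -1.   ] q [-0.8   0.69  0.38  1.55 -0.29  0.96 -0.46] F [-0.2  0.1 -0.3] gap 0.04296272857275339 0.0
[0.5940365 0.1398002 0.       ] [0.6070865 0.2389402 0.       ]
go [0.6071 0.2389 0.087 ] [-92.   62.2 112.8] spin 1.575
```

Request:
{"fn": "drive_tool", "kwargs": {"commands": [{"tx": 0,"ty": 0,"tz": 40,"spin": 0},{"tx": 0,"ty": 0,"tz": 80,"spin": 0},{"tx": 0,"ty": 0,"tz": 120,"spin": 0},{"tx": 0,"ty": 0,"tz": 145,"spin": 0},{"tx": 0,"ty": 0,"tz": 158,"spin": 0},{"tx": 0,"ty": 0,"tz": 163,"spin": 0},{"tx": 0,"ty": 0,"tz": 163,"spin": 0}]}}

```text
clock: 2.28
eef_pos: [0.5584, 0.3375, 0.0379]
ee_rot: [0.751, 0.66, 0.001, -0.0]
ft_force: [0.9, -0.3, -0.3]
finger_gap: 0.0431
gripper_force: 0.0
```

Request:
{"fn": "drive_tool", "kwargs": {"commands": [{"tx": 0,"ty": 0,"tz": 0,"spin": 0},{"tx": 0,"ty": 0,"tz": 0,"spin": 0},{"tx": 0,"ty": 0,"tz": 0,"spin": 0},{"tx": 0,"ty": 0,"tz": 0,"spin": 0},{"tx": 0,"ty": 0,"tz": 0,"spin": 0},{"tx": 0,"ty": 0,"tz": 0,"spin": 0},{"tx": 0,"ty": 0,"tz": -10,"spin": 0},{"tx": 0,"ty": 0,"tz": -30,"spin": 0},{"tx": 0,"ty": 0,"tz": -50,"spin": 0},{"tx": 0,"ty": 0,"tz": -50,"spin": 0}], "hand": 1, "squeeze": 60}}

```text
clock: 3.52
eef_pos: [0.5598, 0.3375, 0.09]
ee_rot: [0.751, 0.66, 0.002, 0.0]
ft_force: [-0.4, -0.2, -2.9]
finger_gap: 0.011
gripper_force: 58.9
```

```bash
python3 -c "
from h import *
st(); e=.060+.033
go(tp(0,e+.1,.087),-97.5)"
```

```text
3.52 [0.5598 0.3375 0.09  ] x [0.129 0.992 0.003] y [ 0.992 -0.129  0.004] z [ 0.004  0.002 -1.   ] q [-0.77  0.82  0.32  1.63 -0.35  0.74 -0.41] F [-0.4 -0.2 -2.9] gap 0.011042208621776961 58.881463408470154
go [0.6071 0.2389 0.087 ] [-91.7  59.5   2.9] spin 1.573
```

Request:
{"fn": "drive_tool", "kwargs": {"commands": [{"tx": -9,"ty": 6,"tz": 0,"spin": 0.15},{"tx": -19,"ty": 12,"tz": 0,"spin": 0.32},{"tx": -29,"ty": 19,"tz": 0,"spin": 0.5},{"tx": -39,"ty": 25,"tz": 0,"spin": 0.68},{"tx": -50,"ty": 32,"tz": 0,"spin": 0.86},{"tx": -60,"ty": 39,"tz": 0,"spin": 1.04},{"tx": -71,"ty": 46,"tz": 0,"spin": 1.22},{"tx": -82,"ty": 53,"tz": 0,"spin": 1.4},{"tx": -92,"ty": 60,"tz": 0,"spin": 1.573},{"tx": -92,"ty": 60,"tz": 0,"spin": 1.573}]}}

```text
clock: 4.78
eef_pos: [0.6061, 0.2366, 0.0869]
ee_rot: [0.998, -0.065, -0.0, 0.001]
ft_force: [0.5, -0.7, -3.4]
finger_gap: 0.0113
gripper_force: 58.8
```

```bash
python3 -c "
from h import *
st(); e=.060+.033
go(tp(0,e+.1,.041),-97.5);go(tp(0,e,.041),-97.5)"
```

```text
4.78 [0.6061 0.2366 0.0869] x [ 0.991 -0.131 -0.   ] y [-0.131 -0.991  0.001] z [-0.    -0.001 -1.   ] q [-0.81  0.92  0.72  1.64 -0.76  0.88 -1.48] F [ 0.5 -0.7 -3.4] gap 0.011275131887190403 58.8034862279892
go [0.6071 0.2389 0.041 ] [ 0.7 -2.5 45.9] spin -0.0
go [0.594  0.1398 0.041 ] [ 0.7 97.5 46. ] spin -0.0
```

Request:
{"fn": "drive_tool", "kwargs": {"commands": [{"tx": 0,"ty": 0,"tz": 15,"spin": 0},{"tx": 0,"ty": 0,"tz": 32,"spin": 0},{"tx": 0,"ty": 10,"tz": 44,"spin": 0},{"tx": 1,"ty": 25,"tz": 47,"spin": 0},{"tx": 1,"ty": 45,"tz": 47,"spin": 0},{"tx": 1,"ty": 65,"tz": 47,"spin": 0},{"tx": 1,"ty": 82,"tz": 47,"spin": 0},{"tx": 1,"ty": 93,"tz": 47,"spin": 0},{"tx": 1,"ty": 97,"tz": 47,"spin": 0},{"tx": 1,"ty": 97,"tz": 49,"spin": 0}]}}

```text
clock: 6.02
eef_pos: [0.5945, 0.1418, 0.0384]
ee_rot: [0.998, -0.065, 0.0, -0.0]
ft_force: [-4.5, -0.5, 20.9]
finger_gap: 0.0116
gripper_force: 62.9
```

Request:
{"fn": "drive_tool", "kwargs": {"commands": [{"tx": 0,"ty": 0,"tz": 0,"spin": 0},{"tx": 0,"ty": 0,"tz": 0,"spin": 0},{"tx": 0,"ty": 0,"tz": 0,"spin": 0},{"tx": 0,"ty": 0,"tz": 0,"spin": 0},{"tx": 0,"ty": 0,"tz": -20,"spin": 0},{"tx": 0,"ty": 0,"tz": -50,"spin": 0},{"tx": 0,"ty": 0,"tz": -90,"spin": 0},{"tx": 0,"ty": 0,"tz": -140,"spin": 0},{"tx": 0,"ty": 0,"tz": -180,"spin": 0},{"tx": 0,"ty": 0,"tz": -185,"spin": 0}], "hand": 0.3}}

```text
clock: 7.28
eef_pos: [0.5963, 0.1409, 0.2279]
ee_rot: [0.998, -0.066, 0.003, -0.001]
ft_force: [0.2, 0.0, 0.1]
finger_gap: 0.0301
gripper_force: 0.0
```

```bash
python3 -c "
from h import *
st(); h=[.5493,-.2002]
go([*h,.225],-97.5);go([*h,.076],-97.5)"
```

```text
7.28 [0.5963 0.1409 0.2279] x [ 0.991 -0.131  0.007] y [-0.131 -0.991 -0.002] z [ 0.007  0.001 -1.   ] q [-0.76  0.71  0.84  1.65 -0.6   1.05 -1.43] F [0.2 0.  0.1] gap 0.030111343280797398 0.0
go [ 0.5493 -0.2002  0.225 ] [ -1.8 344.4   2.1] spin -0.001
go [ 0.5493 -0.2002  0.076 ] [ -2.7 344.7 151.1] spin -0.001
```

Request:
{"fn": "drive_tool", "kwargs": {"commands": [{"tx": 0,"ty": 25,"tz": 0,"spin": 0},{"tx": 0,"ty": 65,"tz": 0,"spin": 0},{"tx": -1,"ty": 110,"tz": 0,"spin": 0},{"tx": -1,"ty": 160,"tz": 0,"spin": 0},{"tx": -1,"ty": 210,"tz": 0,"spin": 0},{"tx": -2,"ty": 260,"tz": 0,"spin": 0},{"tx": -2,"ty": 305,"tz": 0,"spin": 0},{"tx": -2,"ty": 335,"tz": 0,"spin": 0},{"tx": -2,"ty": 344,"tz": 0,"spin": 0},{"tx": -2,"ty": 344,"tz": 0,"spin": 0}]}}

```text
clock: 8.52
eef_pos: [0.5471, -0.1988, 0.2231]
ee_rot: [0.998, -0.066, -0.0, -0.0]
ft_force: [-0.1, -0.1, 0.6]
finger_gap: 0.0296
gripper_force: 0.0
```

```bash
python3 -c "
from h import *
st(); h=[.5493,-.2002]
go([*h,.076],-97.5)
snap('top','top2'); c=cv2.imread('pics/top2.png'); cv2.imwrite('pics/c4.png',cv2.resize(c[170:330,150:500],None,fx=2.2,fy=2.2))"
```

```text
8.53 [ 0.5471 -0.1988  0.2231] x [ 0.991 -0.131 -0.001] y [-0.131 -0.991 -0.001] z [-0.     0.001 -1.   ] q [-0.18  0.66  0.8   1.74 -0.56  0.99 -0.87] F [-0.1 -0.1  0.6] gap 0.029557401189477434 0.0
go [ 0.5493 -0.2002  0.076 ] [  2.4   1.3 147.1] spin -0.001
```

View pics/c4.png

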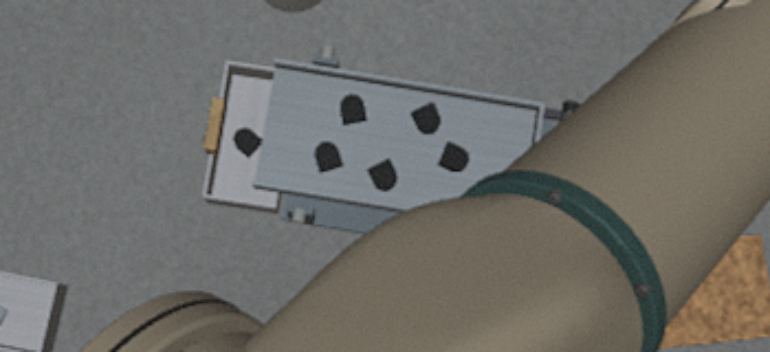

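The cup stands under the lip with its ear downhill. Next is the handle.

Request:
{"fn": "drive_tool", "kwargs": {"commands": [{"tx": 2,"ty": 1,"tz": 30,"spin": 0},{"tx": 2,"ty": 1,"tz": 70,"spin": 0},{"tx": 2,"ty": 1,"tz": 110,"spin": 0},{"tx": 2,"ty": 1,"tz": 137,"spin": 0},{"tx": 2,"ty": 1,"tz": 146,"spin": 0},{"tx": 2,"ty": 1,"tz": 147,"spin": 0}]}}

```text
clock: 9.32
eef_pos: [0.5496, -0.1996, 0.0763]
ee_rot: [0.998, -0.065, -0.0, -0.0]
ft_force: [0.5, -0.3, 0.2]
finger_gap: 0.0299
gripper_force: 0.0
```

Request:
{"fn": "drive_tool", "kwargs": {"commands": [{"tx": 0,"ty": 0,"tz": 0,"spin": 0},{"tx": 0,"ty": 0,"tz": 0,"spin": 0},{"tx": 0,"ty": 0,"tz": 0,"spin": 0},{"tx": 0,"ty": 0,"tz": 0,"spin": 0},{"tx": 0,"ty": 0,"tz": 0,"spin": 0}], "hand": 1, "squeeze": 50}}

```text
clock: 9.95
eef_pos: [0.5502, -0.1987, 0.0774]
ee_rot: [0.998, -0.065, 0.001, -0.001]
ft_force: [0.5, 6.3, 5.4]
finger_gap: 0.0105
gripper_force: 49.1
```

```bash
python3 -c "
from h import *
st()
for t in np.linspace(0,.44,12): print(round(t,3),np.round([-(-250*np.cos(t)+10*np.sin(t)+250),-(250*np.sin(t)+10*np.cos(t)-10)],1))"
```

```text
9.95 [ 0.5502 -0.1987  0.0774] x [ 0.992 -0.13   0.001] y [-0.13  -0.992 -0.003] z [ 0.002  0.003 -1.   ] q [-0.08  0.84  0.63  1.84 -0.74  0.71 -0.72] F [0.5 6.3 5.4] gap 0.010477405422682148 49.061830043792725
0.0 [-0. -0.]
0.04 [ -0.6 -10. ]
0.08 [ -1.6 -19.9]
0.12 [ -3.  -29.9]
0.16 [ -4.8 -39.7]
0.2 [ -7.  -49.5]
0.24 [ -9.5 -59.1]
0.28 [-12.5 -68.7]
0.32 [-15.8 -78.1]
0.36 [-19.5 -87.4]
0.4 [-23.6 -96.6]
0.44 [ -28.1 -105.5]
```

Request:
{"fn": "drive_tool", "kwargs": {"commands": [{"tx": 0,"ty": 0,"tz": -5,"spin": 0},{"tx": 0,"ty": -1,"tz": -15,"spin": 0},{"tx": 0,"ty": -2,"tz": -25,"spin": 0},{"tx": 0,"ty": -4,"tz": -35,"spin": 0},{"tx": 0,"ty": -6,"tz": -45,"spin": 0},{"tx": 0,"ty": -8,"tz": -55,"spin": 0},{"tx": 0,"ty": -11,"tz": -65,"spin": 0},{"tx": 0,"ty": -15,"tz": -75,"spin": 0},{"tx": 0,"ty": -18,"tz": -84,"spin": 0},{"tx": 0,"ty": -21,"tz": -91,"spin": 0}]}}

```text
clock: 11.2
eef_pos: [0.5529, -0.1792, 0.1674]
ee_rot: [0.998, -0.065, 0.001, 0.0]
ft_force: [5.2, 1.8, -10.3]
finger_gap: 0.01
gripper_force: 48.5
```

Request:
{"fn": "drive_tool", "kwargs": {"commands": [{"tx": 0,"ty": -2,"tz": -5,"spin": 0},{"tx": 0,"ty": -4,"tz": -10,"spin": 0},{"tx": 0,"ty": -6,"tz": -13,"spin": 0},{"tx": 0,"ty": -6,"tz": -15,"spin": 0},{"tx": 0,"ty": -6,"tz": -15,"spin": 0},{"tx": 0,"ty": -6,"tz": -15,"spin": 0}]}}

```text
clock: 11.95
eef_pos: [0.5537, -0.1733, 0.1808]
ee_rot: [0.998, -0.065, 0.001, 0.0]
ft_force: [8.2, 0.5, -18.2]
finger_gap: 0.0098
gripper_force: 49.4
```

```bash
python3 -c "
from h import *
st()"
```

```text
11.95 [ 0.5537 -0.1733  0.1808] x [ 0.991 -0.13   0.001] y [-0.13  -0.991  0.001] z [ 0.001 -0.001 -1.   ] q [-0.2   0.71  0.76  1.79 -0.61  0.9  -0.87] F [  8.2   0.5 -18.2] gap 0.009758045091731386 49.420174956321716
```

Request:
{"fn": "drive_tool", "kwargs": {"commands": [{"tx": 0,"ty": 0,"tz": -3,"spin": 0},{"tx": 0,"ty": 0,"tz": -4,"spin": 0},{"tx": 0,"ty": 0,"tz": -4,"spin": 0}]}}

```text
clock: 12.32
eef_pos: [0.5536, -0.1731, 0.1815]
ee_rot: [0.998, -0.065, -0.001, 0.001]
ft_force: [15.0, -5.0, -44.0]
finger_gap: 0.01
gripper_force: 48.9
```

Request:
{"fn": "drive_tool", "kwargs": {"commands": [{"tx": 0,"ty": 0,"tz": 4,"spin": 0},{"tx": 0,"ty": 0,"tz": 6,"spin": 0},{"tx": 0,"ty": 0,"tz": 6,"spin": 0},{"tx": 0,"ty": 0,"tz": 6,"spin": 0},{"tx": 0,"ty": 0,"tz": 0,"spin": 0},{"tx": 0,"ty": 0,"tz": -40,"spin": 0},{"tx": 0,"ty": 0,"tz": -80,"spin": 0},{"tx": 0,"ty": 0,"tz": -100,"spin": 0},{"tx": 0,"ty": 0,"tz": -100,"spin": 0}], "hand": 0}}

```text
clock: 13.45
eef_pos: [0.5535, -0.1744, 0.2882]
ee_rot: [0.998, -0.066, 0.002, 0.0]
ft_force: [0.1, 0.4, -0.6]
finger_gap: 0.0426
gripper_force: 0.0
```

```bash
python3 -c "
from h import *
st(); go([.6164,-.3246,.28],-100);go([.6164,-.3246,.098],-100)
snap('top','top3'); c=cv2.imread('pics/top3.png'); cv2.imwrite('pics/c5.png',cv2.resize(c[170:330,170:520],None,fx=2.2,fy=2.2))"
```

```text
13.45 [ 0.5535 -0.1744  0.2882] x [ 0.991 -0.131  0.004] y [-0.131 -0.991  0.   ] z [ 0.004 -0.001 -1.   ] q [-0.26  0.59  0.86  1.66 -0.49  1.11 -0.96] F [ 0.1  0.4 -0.6] gap 0.04255429969753292 0.0
go [ 0.6164 -0.3246  0.28  ] [ 82.  140.7   8.6] spin 0.043
go [ 0.6164 -0.3246  0.098 ] [ 81.3 140.6 190.6] spin 0.043
```

View pics/c5.png

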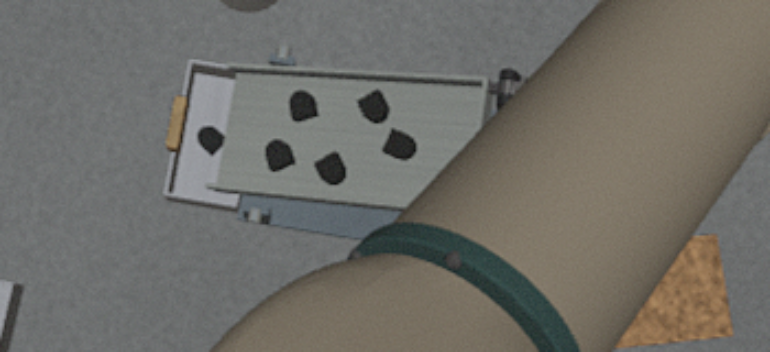

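The tray is at its upper stop, the offcuts haven't moved, and the cup is in place. Now the scraper.

Request:
{"fn": "drive_tool", "kwargs": {"commands": [{"tx": 15,"ty": 25,"tz": 0,"spin": 0.01},{"tx": 35,"ty": 60,"tz": 0,"spin": 0.03},{"tx": 58,"ty": 100,"tz": 3,"spin": 0.05},{"tx": 75,"ty": 130,"tz": 6,"spin": 0.066},{"tx": 81,"ty": 141,"tz": 8,"spin": 0.066},{"tx": 81,"ty": 141,"tz": 8,"spin": 0.066},{"tx": 81,"ty": 141,"tz": 8,"spin": 0.066}]}}

```text
clock: 14.38
eef_pos: [0.6146, -0.3225, 0.278]
ee_rot: [0.995, -0.098, -0.0, -0.001]
ft_force: [-0.0, -0.2, 0.4]
finger_gap: 0.0426
gripper_force: 0.0
```

```bash
python3 -c "
from h import *
st(); go([.6164,-.3246,.098],-101.3)"
```

```text
14.38 [ 0.6146 -0.3225  0.278 ] x [ 0.981 -0.195 -0.001] y [-0.195 -0.981 -0.002] z [-0.     0.002 -1.   ] q [ 0.05  0.78  0.81  1.33 -0.56  1.27 -0.89] F [-0.  -0.2  0.4] gap 0.04259835370104845 0.0
go [ 0.6164 -0.3246  0.098 ] [  2.4   2.  180. ] spin 0.001
```

Request:
{"fn": "drive_tool", "kwargs": {"commands": [{"tx": 2,"ty": 2,"tz": 35,"spin": 0},{"tx": 2,"ty": 2,"tz": 80,"spin": 0},{"tx": 2,"ty": 2,"tz": 125,"spin": 0},{"tx": 2,"ty": 2,"tz": 160,"spin": 0},{"tx": 2,"ty": 2,"tz": 176,"spin": 0},{"tx": 2,"ty": 2,"tz": 180,"spin": 0},{"tx": 2,"ty": 2,"tz": 180,"spin": 0}]}}

```text
clock: 15.25
eef_pos: [0.6168, -0.3269, 0.0996]
ee_rot: [0.995, -0.098, 0.001, 0.0]
ft_force: [-0.2, -0.2, 0.2]
finger_gap: 0.0433
gripper_force: 0.0
```

Request:
{"fn": "drive_tool", "kwargs": {"commands": [{"tx": 0,"ty": 0,"tz": 0,"spin": 0},{"tx": 0,"ty": 0,"tz": 0,"spin": 0},{"tx": 0,"ty": 0,"tz": 0,"spin": 0},{"tx": 0,"ty": 0,"tz": 0,"spin": 0},{"tx": 0,"ty": 0,"tz": 0,"spin": 0}], "hand": 1, "squeeze": 110}}

```text
clock: 15.88
eef_pos: [0.6169, -0.3269, 0.1001]
ee_rot: [0.995, -0.098, 0.001, 0.0]
ft_force: [-0.8, 2.2, 6.3]
finger_gap: 0.0182
gripper_force: 107.9
```

```bash
python3 -c "
from h import *
st()"
```

```text
15.88 [ 0.6169 -0.3269  0.1001] x [ 0.981 -0.196  0.002] y [-0.196 -0.981  0.   ] z [ 0.002 -0.001 -1.   ] q [ 0.09  0.95  0.7   1.49 -0.7   0.96 -0.78] F [-0.8  2.2  6.3] gap 0.018196990948684093 107.906094789505
```

Request:
{"fn": "drive_tool", "kwargs": {"commands": [{"tx": 0,"ty": 0,"tz": -8,"spin": 0},{"tx": 0,"ty": 0,"tz": -25,"spin": 0},{"tx": 0,"ty": 0,"tz": -50,"spin": 0},{"tx": 0,"ty": 0,"tz": -80,"spin": 0},{"tx": 0,"ty": 0,"tz": -115,"spin": 0},{"tx": 0,"ty": 0,"tz": -150,"spin": 0},{"tx": 0,"ty": 0,"tz": -185,"spin": 0},{"tx": 0,"ty": 0,"tz": -205,"spin": 0},{"tx": 0,"ty": 0,"tz": -210,"spin": 0},{"tx": 0,"ty": 0,"tz": -210,"spin": 0}]}}

```text
clock: 17.12
eef_pos: [0.6159, -0.3264, 0.3082]
ee_rot: [0.995, -0.099, -0.0, -0.0]
ft_force: [0.0, 0.2, -2.5]
finger_gap: 0.0185
gripper_force: 107.4
```

```bash
cat >> h.py <<'E'
def fl(y,gap=.0025): "tray y -> (horiz, TCP z) at full tilt"; return y*np.cos(.42), .085-y*np.sin(.42)+.080+gap
E
python3 -c "
from h import *
st(); h,z=fl(-.152); go(tp(.014,h,.31),-97.5); go(tp(.014,h,z),-97.5)"
```

```text
17.12 [ 0.6159 -0.3264  0.3082] x [ 0.981 -0.196 -0.   ] y [-0.196 -0.981 -0.   ] z [-0.  0. -1.] q [ 0.06  0.76  0.82  1.28 -0.55  1.33 -0.91] F [ 0.   0.2 -2.5] gap 0.018534876686935348 107.44872450828552
go [ 0.5777 -0.0918  0.31  ] [ -83.5 -222.5   -1.7] spin -0.067
go [ 0.5777 -0.0918  0.2295] [ -83.4 -222.5   78.8] spin -0.067
```

Request:
{"fn": "drive_tool", "kwargs": {"commands": [{"tx": -8,"ty": -20,"tz": -1,"spin": -0.01},{"tx": -22,"ty": -60,"tz": -2,"spin": -0.03},{"tx": -40,"ty": -105,"tz": -2,"spin": -0.05},{"tx": -57,"ty": -150,"tz": -2,"spin": -0.067},{"tx": -72,"ty": -192,"tz": -2,"spin": -0.067},{"tx": -81,"ty": -216,"tz": -2,"spin": -0.067},{"tx": -83,"ty": -222,"tz": -2,"spin": -0.067},{"tx": -83,"ty": -222,"tz": -2,"spin": -0.067},{"tx": -83,"ty": -222,"tz": -2,"spin": -0.067}]}}

```text
clock: 18.25
eef_pos: [0.5781, -0.0945, 0.3103]
ee_rot: [0.998, -0.066, 0.0, 0.001]
ft_force: [0.8, 0.7, -2.0]
finger_gap: 0.0183
gripper_force: 107.8
```

```bash
python3 -c "
from h import *
st(); h,z=fl(-.152); go(tp(.014,h,z),-97.5)
snap('side','side1'); c=cv2.imread('pics/side1.png'); cv2.imwrite('pics/c6.png',cv2.resize(c[100:400,200:500],None,fx=2,fy=2))"
```

```text
18.25 [ 0.5781 -0.0945  0.3103] x [ 0.991 -0.132  0.   ] y [-0.132 -0.991  0.001] z [-0.    -0.001 -1.   ] q [-0.41  0.59  0.88  1.61 -0.48  1.17 -1.12] F [ 0.8  0.7 -2. ] gap 0.018292514227227937 107.77737379074097
go [ 0.5777 -0.0918  0.2295] [-0.7 -2.7 80.8] spin -0.002
```

View pics/c6.png

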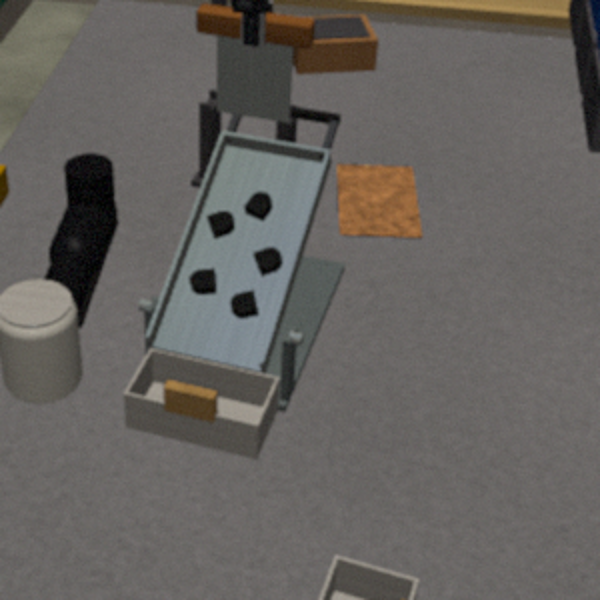

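The scraper is held straight above the back of the tray, with the cup under the lip and the can and last clear. I'll go down behind the offcuts, then sweep along the right-hand (+x) lane.

Request:
{"fn": "drive_tool", "kwargs": {"commands": [{"tx": 0,"ty": -1,"tz": 25,"spin": 0},{"tx": 0,"ty": -2,"tz": 50,"spin": 0},{"tx": 0,"ty": -2,"tz": 70,"spin": 0},{"tx": 0,"ty": -2,"tz": 78,"spin": 0},{"tx": 0,"ty": -2,"tz": 79,"spin": 0},{"tx": 0,"ty": -2,"tz": 79,"spin": 0}]}}

```text
clock: 19.05
eef_pos: [0.579, -0.0912, 0.232]
ee_rot: [0.998, -0.065, 0.001, 0.0]
ft_force: [0.3, 0.5, -1.1]
finger_gap: 0.0181
gripper_force: 107.8
```

```bash
python3 -c "
from h import *
st(); 
for y in (-.152,0,.045): h,z=fl(y,.002); go(tp(.014,h,z),-97.5)"
```

```text
19.05 [ 0.579  -0.0912  0.232 ] x [ 0.991 -0.13   0.001] y [-0.13  -0.991  0.   ] z [ 0.001 -0.    -1.   ] q [-0.38  0.66  0.82  1.72 -0.56  1.01 -1.06] F [ 0.3  0.5 -1.1] gap 0.018060650393859262 107.7521288394928
go [ 0.5777 -0.0918  0.229 ] [-1.2  0.8  3.1] spin 0.0
go [0.5958 0.0458 0.167 ] [  -1.3 -138.    65. ] spin 0.0
go [0.6011 0.0865 0.1487] [  -1.3 -179.1   83.3] spin 0.0
```

Request:
{"fn": "drive_tool", "kwargs": {"commands": [{"tx": 0,"ty": -6,"tz": 4.5,"spin": 0},{"tx": 0,"ty": -20,"tz": 11,"spin": 0},{"tx": 0,"ty": -35,"tz": 17.5,"spin": 0},{"tx": 0,"ty": -50,"tz": 24.5,"spin": 0},{"tx": 0,"ty": -65,"tz": 31,"spin": 0},{"tx": 0,"ty": -80,"tz": 38,"spin": 0},{"tx": 0,"ty": -95,"tz": 44.5,"spin": 0},{"tx": 0,"ty": -110,"tz": 51,"spin": 0},{"tx": 0,"ty": -122,"tz": 56.5,"spin": 0},{"tx": 0,"ty": -130,"tz": 60,"spin": 0}]}}

```text
clock: 20.3
eef_pos: [0.5953, 0.0392, 0.1708]
ee_rot: [0.998, -0.065, -0.0, -0.0]
ft_force: [0.5, 1.1, -2.5]
finger_gap: 0.0182
gripper_force: 108.6
```

```bash
python3 -c "
from h import *
st(); 
for y in (0,.045): h,z=fl(y,.002); go(tp(.014,h,z),-97.5)
snap('side','side2'); c=cv2.imread('pics/side2.png'); cv2.imwrite('pics/c7.png',cv2.resize(c[140:340,220:420],None,fx=2.5,fy=2.5))"
```

```text
20.3 [0.5953 0.0392 0.1708] x [ 0.992 -0.129 -0.   ] y [-0.129 -0.992  0.   ] z [-0.  0. -1.] q [-0.57  0.75  0.78  1.75 -0.65  0.92 -1.21] F [ 0.5  1.1 -2.5] gap 0.01824211943380242 108.56679081916809
go [0.5958 0.0458 0.167 ] [-0.4 -6.6  3.8] spin 0.001
go [0.6011 0.0865 0.1487] [ -0.3 -47.7  22.2] spin 0.001
```

View pics/c7.png

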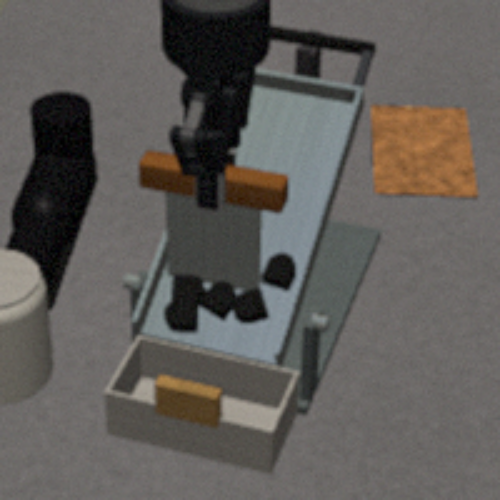

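Four offcuts are bunched ahead of the blade and one is beside it, to be caught in the next lane. I'll push these slowly over the lip.

Request:
{"fn": "drive_tool", "kwargs": {"commands": [{"tx": 0,"ty": -6,"tz": 3,"spin": 0},{"tx": 0,"ty": -12,"tz": 6,"spin": 0},{"tx": 0,"ty": -18,"tz": 8.5,"spin": 0},{"tx": 0,"ty": -24,"tz": 11,"spin": 0},{"tx": 0,"ty": -30,"tz": 13.5,"spin": 0},{"tx": 0,"ty": -36,"tz": 16.5,"spin": 0},{"tx": 0,"ty": -42,"tz": 19,"spin": 0},{"tx": 0,"ty": -48,"tz": 21,"spin": 0},{"tx": 0,"ty": -54,"tz": 21,"spin": 0},{"tx": 0,"ty": -58,"tz": 21,"spin": 0}]}}

```text
clock: 21.6
eef_pos: [0.603, 0.0963, 0.1503]
ee_rot: [0.998, -0.065, 0.0, -0.0]
ft_force: [0.4, 0.5, -2.1]
finger_gap: 0.0183
gripper_force: 108.6
```

Request:
{"fn": "drive_tool", "kwargs": {"commands": [{"tx": 0,"ty": 0,"tz": 0,"spin": 0},{"tx": 0,"ty": 0,"tz": -25,"spin": 0},{"tx": 0,"ty": 5,"tz": -60,"spin": 0},{"tx": -4,"ty": 45,"tz": -90,"spin": 0},{"tx": -10,"ty": 90,"tz": -100,"spin": 0},{"tx": -19,"ty": 135,"tz": -100,"spin": 0},{"tx": -28,"ty": 165,"tz": -100,"spin": 0},{"tx": -28,"ty": 170,"tz": -100,"spin": 0},{"tx": -28,"ty": 170,"tz": -100,"spin": 0}]}}

```text
clock: 22.72
eef_pos: [0.5533, -0.069, 0.2504]
ee_rot: [0.998, -0.065, 0.0, -0.0]
ft_force: [0.3, 0.7, -2.1]
finger_gap: 0.0184
gripper_force: 108.8
```

```bash
python3 -c "
from h import *
st(); 
for y in (-.130,0,.045): h,z=fl(y,.002); go(tp(-.014,h,z),-97.5)
snap('side','side3'); c=cv2.imread('pics/side3.png'); cv2.imwrite('pics/c8.png',cv2.resize(c[140:340,220:420],None,fx=2.5,fy=2.5))"
```

```text
22.73 [ 0.5533 -0.069   0.2504] x [ 0.991 -0.13   0.   ] y [-0.13  -0.991 -0.001] z [ 0.     0.001 -1.   ] q [-0.46  0.61  0.86  1.77 -0.53  1.01 -1.1 ] F [ 0.3  0.7 -2.1] gap 0.018444031772422678 108.7664544582367
go [ 0.5525 -0.0683  0.22  ] [-0.9 -0.6 30.4] spin 0.0
go [0.568  0.0494 0.167 ] [  -0.9 -119.3   83.5] spin 0.0
go [0.5734 0.0902 0.1487] [  -0.9 -160.3  101.9] spin 0.0
```

View pics/c8.png

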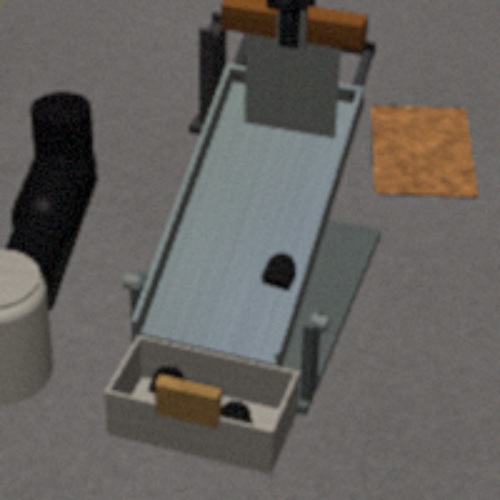

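Only one offcut is left on the tray, near the robot-side wall; two are visible in the cup and the ear hides others. I'll sweep the −x lane.

Request:
{"fn": "drive_tool", "kwargs": {"commands": [{"tx": -1,"ty": 0,"tz": 15,"spin": 0},{"tx": -1,"ty": -1,"tz": 28,"spin": 0},{"tx": -1,"ty": -10,"tz": 34.5,"spin": 0},{"tx": -1,"ty": -25,"tz": 41,"spin": 0},{"tx": -1,"ty": -40,"tz": 48,"spin": 0},{"tx": -1,"ty": -55,"tz": 54.5,"spin": 0},{"tx": -1,"ty": -70,"tz": 61,"spin": 0},{"tx": -1,"ty": -85,"tz": 68,"spin": 0},{"tx": -1,"ty": -100,"tz": 74.5,"spin": 0},{"tx": -1,"ty": -112,"tz": 80,"spin": 0}]}}

```text
clock: 24.02
eef_pos: [0.5667, 0.0432, 0.1698]
ee_rot: [0.998, -0.065, -0.0, -0.0]
ft_force: [-0.0, -0.9, -2.0]
finger_gap: 0.0185
gripper_force: 108.8
```

Request:
{"fn": "drive_tool", "kwargs": {"commands": [{"tx": 0,"ty": -6,"tz": 3,"spin": 0},{"tx": 0,"ty": -12,"tz": 6,"spin": 0},{"tx": 0,"ty": -18,"tz": 8.5,"spin": 0},{"tx": 0,"ty": -24,"tz": 11,"spin": 0},{"tx": 0,"ty": -30,"tz": 13.5,"spin": 0},{"tx": 0,"ty": -36,"tz": 16.5,"spin": 0},{"tx": 0,"ty": -42,"tz": 19,"spin": 0},{"tx": 0,"ty": -48,"tz": 21,"spin": 0},{"tx": 0,"ty": -54,"tz": 21,"spin": 0},{"tx": 0,"ty": -58,"tz": 21,"spin": 0}]}}

```text
clock: 25.28
eef_pos: [0.574, 0.1002, 0.1491]
ee_rot: [0.998, -0.065, -0.0, -0.0]
ft_force: [0.4, 1.2, -2.2]
finger_gap: 0.0182
gripper_force: 109.0
```

Request:
{"fn": "drive_tool", "kwargs": {"commands": [{"tx": 0,"ty": 0,"tz": 0,"spin": 0},{"tx": 0,"ty": 0,"tz": -30,"spin": 0},{"tx": 0,"ty": 20,"tz": -70,"spin": 0},{"tx": 4,"ty": 60,"tz": -115,"spin": 0},{"tx": 10,"ty": 105,"tz": -150,"spin": 0},{"tx": 15,"ty": 150,"tz": -160,"spin": 0},{"tx": 25,"ty": 200,"tz": -160,"spin": 0},{"tx": 35,"ty": 250,"tz": -160,"spin": 0},{"tx": 45,"ty": 270,"tz": -160,"spin": 0},{"tx": 45,"ty": 270,"tz": -160,"spin": 0}]}}

```text
clock: 26.52
eef_pos: [0.583, -0.1767, 0.3094]
ee_rot: [0.998, -0.067, -0.0, 0.001]
ft_force: [-0.8, 0.8, -2.3]
finger_gap: 0.0182
gripper_force: 108.8
```

```bash
python3 -c "
from h import *
st(); go([.6166,-.3267,.31],-101.3)
a=snap('side','side4')['image']; b=snap('top','top4')['image']
q=cv2.hconcat([cv2.resize(a[170:340,240:400],(376,400)),cv2.resize(b[180:310,230:430],(400,400*13//20)) if 0 else cv2.resize(b[170:340,230:400],(400,400))]); cv2.imwrite('pics/c9.png',q)"
```

```text
26.52 [ 0.583  -0.1767  0.3094] x [ 0.991 -0.134 -0.   ] y [-0.134 -0.991  0.001] z [-0.    -0.001 -1.   ] q [-0.25  0.63  0.87  1.55 -0.5   1.2  -1.  ] F [-0.8  0.8 -2.3] gap 0.01815137385564609 108.79819750785828
go [ 0.6166 -0.3267  0.31  ] [ 53.5 144.1  -0.5] spin 0.063
```

View pics/c9.png

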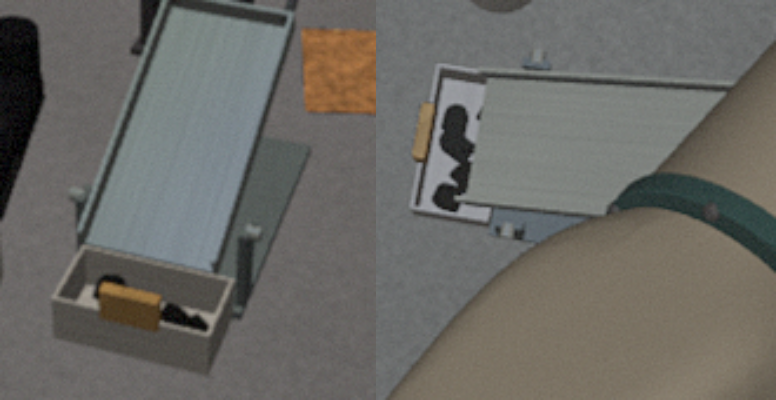

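The tray is empty and the pieces are in the cup. Now I'll hang the scraper back up.

Request:
{"fn": "drive_tool", "kwargs": {"commands": [{"tx": 12,"ty": 32,"tz": 0,"spin": 0.02},{"tx": 28,"ty": 75,"tz": 0,"spin": 0.04},{"tx": 42,"ty": 115,"tz": 0,"spin": 0.063},{"tx": 51,"ty": 138,"tz": 0,"spin": 0.063},{"tx": 53,"ty": 144,"tz": 0,"spin": 0.063},{"tx": 53,"ty": 144,"tz": 0,"spin": 0.063},{"tx": 53,"ty": 144,"tz": 0,"spin": 0.063},{"tx": 53,"ty": 144,"tz": 0,"spin": 0.063}]}}

```text
clock: 27.62
eef_pos: [0.6179, -0.3221, 0.3095]
ee_rot: [0.995, -0.096, 0.0, -0.0]
ft_force: [0.9, 0.4, -2.8]
finger_gap: 0.0179
gripper_force: 108.9
```

```bash
python3 -c "
from h import *
st(); go([.6166,-.3267,.1005],-101.3)"
```

```text
27.62 [ 0.6179 -0.3221  0.3095] x [ 0.982 -0.19   0.   ] y [-0.19  -0.982 -0.001] z [ 0.     0.001 -1.   ] q [ 0.05  0.76  0.83  1.27 -0.55  1.33 -0.9 ] F [ 0.9  0.4 -2.8] gap 0.017929812803490576 108.86109352111816
go [ 0.6166 -0.3267  0.1005] [ -0.5   4.9 209. ] spin 0.006
```

Request:
{"fn": "drive_tool", "kwargs": {"commands": [{"tx": -0.5,"ty": 4.5,"tz": 0,"spin": 0.006},{"tx": -0.5,"ty": 4.5,"tz": 20,"spin": 0.006},{"tx": -0.5,"ty": 4.5,"tz": 50,"spin": 0.006},{"tx": -0.5,"ty": 4.5,"tz": 85,"spin": 0.006},{"tx": -0.5,"ty": 4.5,"tz": 120,"spin": 0.006},{"tx": -0.5,"ty": 4.5,"tz": 150,"spin": 0.006},{"tx": -0.5,"ty": 4.5,"tz": 172,"spin": 0.006},{"tx": -0.5,"ty": 4.5,"tz": 180,"spin": 0.006},{"tx": -0.5,"ty": 4.5,"tz": 182,"spin": 0.006},{"tx": -0.5,"ty": 4.5,"tz": 182,"spin": 0.006}]}}

```text
clock: 28.88
eef_pos: [0.6167, -0.3285, 0.1284]
ee_rot: [0.995, -0.099, 0.001, 0.0]
ft_force: [0.0, -0.6, -1.9]
finger_gap: 0.0179
gripper_force: 108.9
```

```bash
python3 -c "
from h import *
st(); go([.6167,-.3268,.1005],-101.3)"
```

```text
28.88 [ 0.6167 -0.3285  0.1284] x [ 0.98  -0.198  0.002] y [-0.198 -0.98   0.001] z [ 0.001 -0.001 -1.   ] q [ 0.08  0.92  0.73  1.47 -0.68  1.01 -0.79] F [ 0.  -0.6 -1.9] gap 0.017861306090265795 108.87671113014221
go [ 0.6167 -0.3268  0.1005] [-0.4 -1.7 27.9] spin -0.002
```

Request:
{"fn": "drive_tool", "kwargs": {"commands": [{"tx": 0,"ty": -1,"tz": 0,"spin": 0},{"tx": 0,"ty": -1,"tz": 8,"spin": 0},{"tx": 0,"ty": -1,"tz": 15,"spin": 0},{"tx": 0,"ty": -1,"tz": 21,"spin": 0},{"tx": 0,"ty": -1,"tz": 26,"spin": 0},{"tx": 0,"ty": -1,"tz": 28,"spin": 0},{"tx": 0,"ty": -1,"tz": 28,"spin": 0}]}}

```text
clock: 29.75
eef_pos: [0.6163, -0.327, 0.1001]
ee_rot: [0.995, -0.099, 0.0, -0.0]
ft_force: [-2.5, 1.9, 4.3]
finger_gap: 0.0184
gripper_force: 109.8
```

Request:
{"fn": "drive_tool", "kwargs": {"commands": [{"tx": 0,"ty": 0,"tz": 0,"spin": 0},{"tx": 0,"ty": 0,"tz": 0,"spin": 0},{"tx": 0,"ty": 0,"tz": 0,"spin": 0},{"tx": 0,"ty": 0,"tz": -3,"spin": 0},{"tx": 0,"ty": 0,"tz": -25,"spin": 0},{"tx": 0,"ty": 0,"tz": -65,"spin": 0},{"tx": 0,"ty": 0,"tz": -110,"spin": 0},{"tx": 0,"ty": 0,"tz": -155,"spin": 0},{"tx": 0,"ty": 0,"tz": -185,"spin": 0},{"tx": 0,"ty": 0,"tz": -190,"spin": 0}], "hand": 0.1}}

```text
clock: 31.0
eef_pos: [0.617, -0.3284, 0.2936]
ee_rot: [0.995, -0.1, 0.003, 0.001]
ft_force: [-0.6, -0.3, -0.0]
finger_gap: 0.0381
gripper_force: 0.0
```

```bash
python3 -c "
from h import *
st(); go([.5537,-.1733,.29],-97.5)"
```

```text
31.0 [ 0.617  -0.3284  0.2936] x [ 0.98  -0.198  0.006] y [-0.198 -0.98   0.002] z [ 0.005 -0.003 -1.   ] q [ 0.06  0.77  0.82  1.3  -0.56  1.3  -0.89] F [-0.6 -0.3 -0. ] gap 0.03810037745614509 0.0
go [ 0.5537 -0.1733  0.29  ] [ -92.8 -139.5    2.7] spin -0.069
```

Request:
{"fn": "drive_tool", "kwargs": {"commands": [{"tx": -20,"ty": -30,"tz": 0,"spin": -0.02},{"tx": -45,"ty": -68,"tz": 0,"spin": -0.045},{"tx": -70,"ty": -105,"tz": 0,"spin": -0.067},{"tx": -87,"ty": -131,"tz": 2,"spin": -0.067},{"tx": -92,"ty": -139,"tz": 3,"spin": -0.067},{"tx": -92,"ty": -139,"tz": 3,"spin": -0.067},{"tx": -92,"ty": -139,"tz": 3,"spin": -0.067}]}}

```text
clock: 31.88
eef_pos: [0.5539, -0.1741, 0.2864]
ee_rot: [0.998, -0.067, 0.0, 0.001]
ft_force: [-0.1, 0.4, 0.0]
finger_gap: 0.0382
gripper_force: 0.0
```

```bash
python3 -c "
from h import *
st(); go([.5537,-.1733,.179],-97.5)
a=snap('side','side5')['image']; b=snap('top','top5')['image']
cv2.imwrite('pics/c10.png',cv2.hconcat([cv2.resize(a[130:330,230:430],(400,400)),cv2.resize(b[150:350,330:530],(400,400))]))"
```

```text
31.88 [ 0.5539 -0.1741  0.2864] x [ 0.991 -0.133  0.   ] y [-0.133 -0.991  0.001] z [ 0.    -0.001 -1.   ] q [-0.27  0.6   0.87  1.66 -0.5   1.12 -0.96] F [-0.1  0.4  0. ] gap 0.03815924596871747 0.0
go [ 0.5537 -0.1733  0.179 ] [ -0.3  -0.9 107.4] spin -0.003
```

View pics/c10.png

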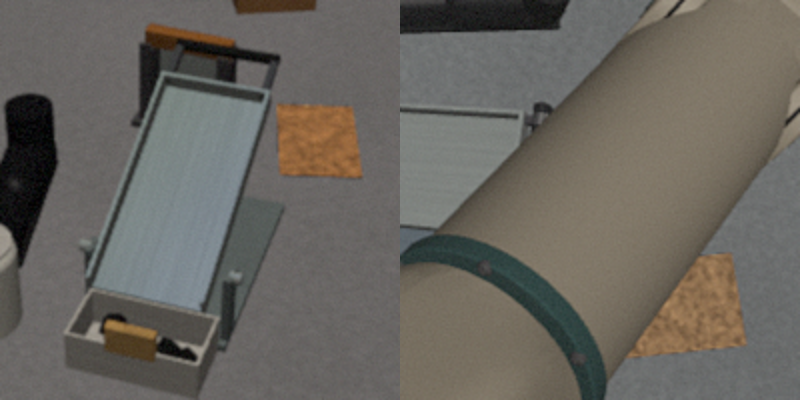

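The scraper hangs in its holder and the tray is still tilted and empty. I'll lower the tray.

Request:
{"fn": "drive_tool", "kwargs": {"commands": [{"tx": 0,"ty": -1,"tz": 30,"spin": 0},{"tx": 0,"ty": -1,"tz": 65,"spin": 0},{"tx": 0,"ty": -1,"tz": 95,"spin": 0},{"tx": 0,"ty": -1,"tz": 106,"spin": 0},{"tx": 0,"ty": -1,"tz": 107,"spin": 0}]}}

```text
clock: 32.6
eef_pos: [0.5538, -0.1723, 0.1792]
ee_rot: [0.998, -0.067, -0.0, 0.0]
ft_force: [-0.1, -0.5, 1.1]
finger_gap: 0.0386
gripper_force: 0.0
```

Request:
{"fn": "drive_tool", "kwargs": {"commands": [{"tx": 0,"ty": 0,"tz": 0,"spin": 0},{"tx": 0,"ty": 0,"tz": 0,"spin": 0},{"tx": 0,"ty": 0,"tz": 0,"spin": 0},{"tx": 0,"ty": 0,"tz": 0,"spin": 0},{"tx": 0,"ty": 0,"tz": 0,"spin": 0}], "hand": 1, "squeeze": 50}}

```text
clock: 33.22
eef_pos: [0.5544, -0.1737, 0.1806]
ee_rot: [0.998, -0.067, 0.001, 0.001]
ft_force: [-0.4, -4.8, 5.5]
finger_gap: 0.0106
gripper_force: 49.0
```

Request:
{"fn": "drive_tool", "kwargs": {"commands": [{"tx": 0,"ty": 2,"tz": 5,"spin": 0},{"tx": 0,"ty": 7,"tz": 15,"spin": 0},{"tx": 0,"ty": 11,"tz": 26,"spin": 0},{"tx": 0,"ty": 15,"tz": 38,"spin": 0},{"tx": 0,"ty": 18,"tz": 50,"spin": 0},{"tx": 0,"ty": 21,"tz": 62,"spin": 0},{"tx": 0,"ty": 23,"tz": 74,"spin": 0},{"tx": 0,"ty": 25,"tz": 86,"spin": 0},{"tx": 0,"ty": 26,"tz": 96,"spin": 0},{"tx": 0,"ty": 26,"tz": 102,"spin": 0}]}}

```text
clock: 34.48
eef_pos: [0.5508, -0.1988, 0.0779]
ee_rot: [0.998, -0.067, 0.001, 0.001]
ft_force: [-6.4, 1.0, 38.9]
finger_gap: 0.0102
gripper_force: 55.6
```

Request:
{"fn": "drive_tool", "kwargs": {"commands": [{"tx": 0,"ty": 0,"tz": 3,"spin": 0},{"tx": 0,"ty": 0,"tz": 6,"spin": 0},{"tx": 0,"ty": 0,"tz": 6,"spin": 0},{"tx": 0,"ty": 0,"tz": 6,"spin": 0}]}}

```text
clock: 34.98
eef_pos: [0.5509, -0.1988, 0.0775]
ee_rot: [0.998, -0.067, 0.002, -0.001]
ft_force: [-12.2, 2.4, 50.1]
finger_gap: 0.0101
gripper_force: 56.6
```

Request:
{"fn": "drive_tool", "kwargs": {"commands": [{"tx": 0,"ty": 0,"tz": -4,"spin": 0},{"tx": 0,"ty": 0,"tz": -7,"spin": 0},{"tx": 0,"ty": 0,"tz": -7,"spin": 0}]}}

```text
clock: 35.35
eef_pos: [0.5507, -0.1987, 0.0787]
ee_rot: [0.998, -0.066, 0.001, 0.001]
ft_force: [-1.2, -5.7, 2.7]
finger_gap: 0.0099
gripper_force: 51.8
```

Request:
{"fn": "drive_tool", "kwargs": {"commands": [{"tx": 0,"ty": 0,"tz": 0,"spin": 0},{"tx": 0,"ty": 0,"tz": 0,"spin": 0},{"tx": 0,"ty": 0,"tz": 0,"spin": 0},{"tx": 0,"ty": 0,"tz": -5,"spin": 0},{"tx": 0,"ty": 0,"tz": -35,"spin": 0},{"tx": 0,"ty": 0,"tz": -80,"spin": 0},{"tx": 0,"ty": 0,"tz": -125,"spin": 0},{"tx": 0,"ty": 0,"tz": -155,"spin": 0},{"tx": 0,"ty": 0,"tz": -160,"spin": 0}], "hand": 0.1}}

```text
clock: 36.48
eef_pos: [0.5513, -0.1979, 0.2406]
ee_rot: [0.998, -0.066, 0.002, 0.0]
ft_force: [-0.1, 0.2, -0.9]
finger_gap: 0.0384
gripper_force: 0.0
```

```bash
python3 -c "
from h import *
st(); go([.596,.1415,.235],-97.5)
a=snap('side','side6')['image']; b=snap('top','top6')['image']
cv2.imwrite('pics/c11.png',cv2.hconcat([cv2.resize(a[130:330,230:430],(400,400)),cv2.resize(b[150:350,200:400],(400,400))]))"
```

```text
36.48 [ 0.5513 -0.1979  0.2406] x [ 0.991 -0.132  0.004] y [-0.132 -0.991  0.001] z [ 0.004 -0.001 -1.   ] q [-0.2   0.65  0.83  1.71 -0.55  1.02 -0.88] F [-0.1  0.2 -0.9] gap 0.038412067771289596 0.0
go [0.596  0.1415 0.235 ] [  -0.5 -342.3    5.4] spin -0.001
```

View pics/c11.png

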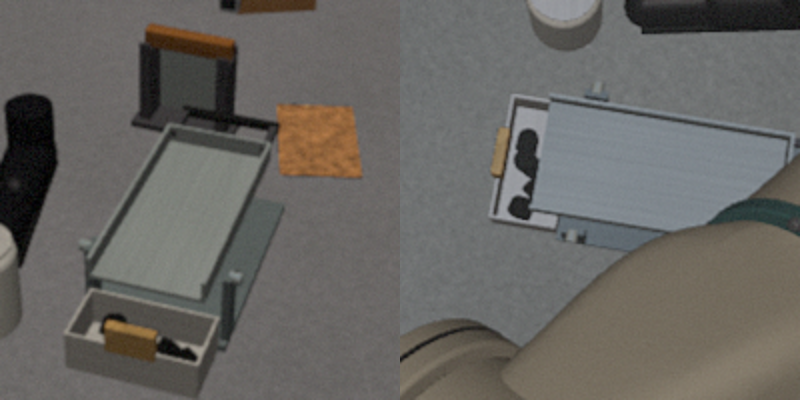

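The tray is level, the scraper is home, and all the pieces are in the cup, whose ear is at about px (249.5,226.5) in the full top image. I'll go and fetch the cup.

Request:
{"fn": "drive_tool", "kwargs": {"commands": [{"tx": 0,"ty": -25,"tz": 0,"spin": 0},{"tx": 0,"ty": -65,"tz": 0,"spin": 0},{"tx": 0,"ty": -110,"tz": 0,"spin": 0},{"tx": 0,"ty": -160,"tz": 0,"spin": 0},{"tx": 0,"ty": -210,"tz": 0,"spin": 0},{"tx": 0,"ty": -260,"tz": 2,"spin": 0},{"tx": 0,"ty": -305,"tz": 4,"spin": 0},{"tx": 0,"ty": -335,"tz": 5,"spin": 0},{"tx": 0,"ty": -342,"tz": 5,"spin": 0},{"tx": 0,"ty": -342,"tz": 5,"spin": 0}]}}

```text
clock: 37.83
eef_pos: [0.5949, 0.1407, 0.2324]
ee_rot: [0.998, -0.066, -0.001, 0.001]
ft_force: [0.2, -0.3, 0.4]
finger_gap: 0.0381
gripper_force: 0.0
```

```bash
python3 -c "
from h import *
c=load('top6'); e=unproj(c,249.5,226.5,.07); print(e)
st(); go([.5955,.1415,.038],-97.5)
b=c['image'][205:250,238:262].astype(int); m=(b[:,:,2]-b[:,:,0]>40); v,u=np.nonzero(m); print(len(u)); e=unproj(c,238+u.mean(),205+v.mean(),.068); print(e)"
```

```text
[0.59306812 0.13608214 0.07      ]
37.83 [0.5949 0.1407 0.2324] x [ 0.991 -0.132 -0.001] y [-0.132 -0.991  0.002] z [-0.002 -0.001 -1.   ] q [-0.77  0.72  0.86  1.64 -0.6   1.07 -1.43] F [ 0.2 -0.3  0.4] gap 0.03811446287262547 0.0
go [0.5955 0.1415 0.038 ] [  0.7  -1.2 194.4] spin -0.002
131
[0.59601107 0.13558884 0.068     ]
```

Request:
{"fn": "drive_tool", "kwargs": {"commands": [{"tx": 0,"ty": 1,"tz": 40,"spin": 0},{"tx": 0,"ty": 1,"tz": 85,"spin": 0},{"tx": 0,"ty": 1,"tz": 130,"spin": 0},{"tx": 0,"ty": 1,"tz": 165,"spin": 0},{"tx": 0,"ty": 1,"tz": 186,"spin": 0},{"tx": 0,"ty": 1,"tz": 194,"spin": 0},{"tx": 0,"ty": 1,"tz": 194,"spin": 0}]}}

```text
clock: 38.7
eef_pos: [0.596, 0.1399, 0.04]
ee_rot: [0.998, -0.067, 0.001, 0.0]
ft_force: [1.3, 0.4, 0.3]
finger_gap: 0.0383
gripper_force: 0.0
```

Request:
{"fn": "drive_tool", "kwargs": {"commands": [{"tx": 0,"ty": 0,"tz": 0,"spin": 0},{"tx": 0,"ty": 0,"tz": 0,"spin": 0},{"tx": 0,"ty": 0,"tz": 0,"spin": 0},{"tx": 0,"ty": 0,"tz": 0,"spin": 0},{"tx": 0,"ty": 0,"tz": 0,"spin": 0},{"tx": 0,"ty": 0,"tz": -2,"spin": 0}], "hand": 1, "squeeze": 70}}

```text
clock: 39.45
eef_pos: [0.5951, 0.1413, 0.0413]
ee_rot: [0.998, -0.066, -0.0, -0.0]
ft_force: [0.4, 1.5, -3.7]
finger_gap: 0.0113
gripper_force: 68.0
```

Request:
{"fn": "drive_tool", "kwargs": {"commands": [{"tx": 0,"ty": -8,"tz": -1,"spin": 0},{"tx": 0,"ty": -25,"tz": -1,"spin": 0},{"tx": 0,"ty": -45,"tz": -1,"spin": 0},{"tx": 0,"ty": -65,"tz": -2,"spin": 0},{"tx": 0,"ty": -85,"tz": -10,"spin": 0},{"tx": 0,"ty": -95,"tz": -35,"spin": 0},{"tx": 0,"ty": -100,"tz": -75,"spin": 0},{"tx": 0,"ty": -100,"tz": -120,"spin": 0},{"tx": 0,"ty": -100,"tz": -160,"spin": 0},{"tx": 0,"ty": -100,"tz": -180,"spin": 0}]}}

```text
clock: 40.7
eef_pos: [0.609, 0.2416, 0.2232]
ee_rot: [0.998, -0.065, 0.001, -0.001]
ft_force: [0.3, -0.3, -3.4]
finger_gap: 0.0111
gripper_force: 68.3
```

```bash
python3 -c "
from h import *
st(); m=np.array([.4497,-.321]); u=np.array([np.cos(np.radians(7)),np.sin(np.radians(7))]); go([*(m+.033*u),.22],-173)"
```

```text
40.7 [0.609  0.2416 0.2232] x [ 0.992 -0.13   0.002] y [-0.13  -0.992 -0.002] z [ 0.002  0.001 -1.   ] q [-0.87  0.79  0.85  1.53 -0.64  1.12 -1.58] F [ 0.3 -0.3 -3.4] gap 0.011139421812194558 68.28459978103638
go [ 0.4825 -0.317   0.22  ] [-52.9 570.3   2.1] spin 1.318
```

Request:
{"fn": "drive_tool", "kwargs": {"commands": [{"tx": -2,"ty": 15,"tz": 0,"spin": 0.03},{"tx": -5,"ty": 45,"tz": 0,"spin": 0.1},{"tx": -8,"ty": 82,"tz": 0,"spin": 0.19},{"tx": -11,"ty": 122,"tz": 0,"spin": 0.28},{"tx": -15,"ty": 164,"tz": 0,"spin": 0.38},{"tx": -19,"ty": 206,"tz": 0,"spin": 0.48},{"tx": -23,"ty": 248,"tz": 0,"spin": 0.58},{"tx": -27,"ty": 290,"tz": 0,"spin": 0.68},{"tx": -31,"ty": 332,"tz": 0,"spin": 0.78},{"tx": -35,"ty": 372,"tz": 0,"spin": 0.88}]}}

```text
clock: 41.95
eef_pos: [0.5225, -0.1255, 0.2194]
ee_rot: [0.873, -0.487, -0.002, 0.001]
ft_force: [-0.1, 0.7, -3.6]
finger_gap: 0.011
gripper_force: 68.3
```

```bash
python3 -c "
from h import *
st(); m=np.array([.4497,-.321]); u=np.array([np.cos(np.radians(7)),np.sin(np.radians(7))]); go([*(m+.033*u),.22],-173)"
```

```text
41.95 [ 0.5225 -0.1255  0.2194] x [ 0.525 -0.851 -0.002] y [-0.851 -0.525  0.003] z [-0.004  0.    -1.   ] q [-0.45  0.72  1.07  1.86 -0.73  1.03 -1.66] F [-0.1  0.7 -3.6] gap 0.011007037385483993 68.29296469688416
go [ 0.4825 -0.317   0.22  ] [141.9 134.6  -0.5] spin 0.431
```

Request:
{"fn": "drive_tool", "kwargs": {"commands": [{"tx": 25,"ty": 23,"tz": 0,"spin": 0.08},{"tx": 52,"ty": 49,"tz": 0,"spin": 0.16},{"tx": 80,"ty": 75,"tz": 0,"spin": 0.25},{"tx": 107,"ty": 101,"tz": 0,"spin": 0.33},{"tx": 130,"ty": 123,"tz": 0,"spin": 0.4},{"tx": 140,"ty": 133,"tz": 0,"spin": 0.431},{"tx": 142,"ty": 135,"tz": 0,"spin": 0.431},{"tx": 142,"ty": 135,"tz": 0,"spin": 0.431},{"tx": 142,"ty": 135,"tz": 0,"spin": 0.431}]}}

```text
clock: 43.08
eef_pos: [0.4862, -0.3147, 0.221]
ee_rot: [0.751, -0.66, -0.0, -0.0]
ft_force: [0.8, -0.3, -3.6]
finger_gap: 0.0109
gripper_force: 68.3
```

```bash
python3 -c "
from h import *
st(); m=np.array([.4497,-.321]); u=np.array([np.cos(np.radians(7)),np.sin(np.radians(7))]); go([*(m+.033*u),.0425],-173)"
```

```text
43.08 [ 0.4862 -0.3147  0.221 ] x [ 0.129 -0.992 -0.001] y [-0.992 -0.129 -0.   ] z [-0.     0.001 -1.   ] q [-0.09  0.8   1.11  1.75 -0.79  1.12 -1.73] F [ 0.8 -0.3 -3.6] gap 0.010934105482185484 68.31108212471008
go [ 0.4825 -0.317   0.0425] [  2.    4.  178.5] spin 0.008
```

Request:
{"fn": "drive_tool", "kwargs": {"commands": [{"tx": 2,"ty": 3,"tz": 20,"spin": 0.008},{"tx": 2,"ty": 3.5,"tz": 55,"spin": 0.008},{"tx": 2,"ty": 3.5,"tz": 95,"spin": 0.008},{"tx": 2,"ty": 3.5,"tz": 130,"spin": 0.008},{"tx": 2,"ty": 3.5,"tz": 155,"spin": 0.008},{"tx": 2,"ty": 3.5,"tz": 167,"spin": 0.008},{"tx": 2,"ty": 3.5,"tz": 173,"spin": 0.008},{"tx": 2,"ty": 3.5,"tz": 176,"spin": 0.008},{"tx": 2,"ty": 3.5,"tz": 178,"spin": 0.008},{"tx": 2,"ty": 3.5,"tz": 178.5,"spin": 0.008}]}}

```text
clock: 44.32
eef_pos: [0.4828, -0.3189, 0.0436]
ee_rot: [0.748, -0.664, 0.001, -0.0]
ft_force: [-1.1, 0.7, 3.6]
finger_gap: 0.011
gripper_force: 69.2
```

Request:
{"fn": "drive_tool", "kwargs": {"commands": [{"tx": 0,"ty": 0,"tz": 0,"spin": 0},{"tx": 0,"ty": 0,"tz": 0,"spin": 0},{"tx": 0,"ty": 0,"tz": 0,"spin": 0},{"tx": 0,"ty": 0,"tz": 0,"spin": 0},{"tx": 0,"ty": 0,"tz": -15,"spin": 0},{"tx": 0,"ty": 0,"tz": -45,"spin": 0},{"tx": 0,"ty": 0,"tz": -90,"spin": 0},{"tx": 0,"ty": 0,"tz": -140,"spin": 0},{"tx": 0,"ty": 0,"tz": -180,"spin": 0},{"tx": 0,"ty": 0,"tz": -190,"spin": 0}], "hand": 0.3}}

```text
clock: 45.58
eef_pos: [0.4829, -0.3201, 0.2364]
ee_rot: [0.748, -0.664, 0.003, -0.0]
ft_force: [-0.6, 0.6, -0.5]
finger_gap: 0.0298
gripper_force: 0.0
```

Request:
{"fn": "drive_tool", "kwargs": {"commands": [{"tx": -20,"ty": -10,"tz": 0,"spin": 0},{"tx": -60,"ty": -20,"tz": 0,"spin": 0},{"tx": -110,"ty": -30,"tz": 0,"spin": 0},{"tx": -160,"ty": -40,"tz": 0,"spin": 0},{"tx": -210,"ty": -50,"tz": 0,"spin": 0},{"tx": -260,"ty": -60,"tz": 0,"spin": 0},{"tx": -300,"ty": -60,"tz": 0,"spin": 0},{"tx": -320,"ty": -60,"tz": 0,"spin": 0},{"tx": -320,"ty": -60,"tz": 0,"spin": 0}]}}

```text
clock: 46.7
eef_pos: [0.5031, 0.0079, 0.2321]
ee_rot: [0.749, -0.662, -0.001, 0.0]
ft_force: [0.2, -1.0, -0.2]
finger_gap: 0.0302
gripper_force: 0.0
```

```bash
python3 -c "
from h import *
st()
a=snap('side','side7')['image']; b=snap('top','top7')['image']
cv2.imwrite('pics/c12.png',cv2.hconcat([cv2.resize(a[100:480,120:500],(400,400)),cv2.resize(b[180:350,380:550],(400,400),interpolation=cv2.INTER_CUBIC)]))"
```

```text
46.7 [0.5031 0.0079 0.2321] x [ 0.122 -0.992 -0.001] y [-0.992 -0.122  0.002] z [-0.002  0.    -1.   ] q [-0.79  0.73  1.22  1.94 -0.79  1.07 -2.24] F [ 0.2 -1.  -0.2] gap 0.030170250144784794 0.0
```

View pics/c12.png

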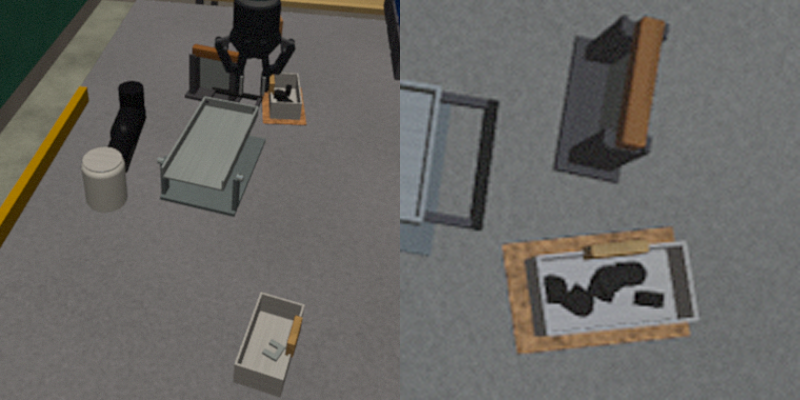

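The cup stands on the mat with the pieces inside, the plate cup is upright, and the tray is level and empty. I'll check the centring and the piece count numerically.

```bash
python3 - <<'E'
from h import *
c=load('top7'); f=lambda u,v,z:unproj(c,380+(u-400)/2.353,180+v/2.353,z)
P=np.array([f(*p,.048) for p in[(527,258),(690,243),(698,318),(538,336)]]); print(np.round(P,3),P.mean(0),[np.linalg.norm(P[i]-P[i-1]) for i in range(4)])
g=c['image'].max(2)
def blobs(img,x0,y0,x1,y1,t=55):
    n,l,s,ce=cv2.connectedComponentsWithStats((img[y0:y1,x0:x1].max(2)<t).astype('u1')); return [(int(a[4]),(np.round(q)+[x0,y0]).tolist()) for a,q in zip(s[1:],ce[1:]) if a[4]>15]
print('cup',blobs(c['image'],440,282,500,325)); print('before',blobs(load('top0')['image'],270,200,385,262))
s=load('side7')['image']; print('side cup',blobs(s,375,170,410,215)); print('side tray/bench', blobs(s,270,195,365,310))
print('side0 offcuts',blobs(load('side0')['image'],285,205,350,265))
b=s[170:215,375:410]; cv2.imwrite('/tmp/x.png',b); print((c['image'][282:325,440:500].max(2)//10)[6:30,4:])
E
```

```text
[[ 0.473 -0.247  0.048]
 [ 0.49  -0.392  0.048]
 [ 0.424 -0.396  0.048]
 [ 0.406 -0.255  0.048]] [ 0.44826815 -0.32258485  0.048     ] [np.float64(0.06801180542397287), np.float64(0.1459287626503886), np.float64(0.06563172521514467), np.float64(0.14217678266480846)]
cup [(441, [462.0, 302.0]), (62, [485.0, 307.0])]
before [(109, [310.0, 220.0]), (117, [344.0, 224.0]), (108, [299.0, 241.0]), (113, [356.0, 242.0]), (113, [324.0, 249.0])]
side cup [(19, [375.0, 176.0]), (162, [389.0, 189.0]), (19, [403.0, 189.0])]
side tray/bench [(42, [310.0, 205.0]), (28, [299.0, 223.0]), (52, [348.0, 242.0]), (52, [287.0, 242.0]), (17, [336.0, 268.0]), (81, [276.0, 276.0]), (152, [344.0, 285.0]), (34, [286.0, 291.0]), (55, [321.0, 299.0])]
side0 offcuts [(89, [297.0, 225.0]), (103, [330.0, 220.0]), (106, [312.0, 225.0]), (115, [334.0, 239.0]), (41, [344.0, 251.0]), (114, [302.0, 244.0]), (121, [322.0, 253.0])]
[[16 16 16 ...  6  6  6]
 [13 11 11 ...  6  6  7]
 [10 12 13 ...  7  7  6]
 ...
 [15 15 15 ...  7  6  6]
 [16 16 16 ...  8  6  7]
 [15 15 15 ...  9  6  7]]
```

```bash
python3 - <<'E'
from h import *
for n,box in(('side',(230,150,420,330)),('top',(205,185,430,330))):
    a=load(n+'0')['image'].astype(int);b=load(n+'7')['image'].astype(int); x0,y0,x1,y1=box
    for lab,m in(('gone',b.max(2)-a.max(2)>40),('new',a.max(2)-b.max(2)>40)):
        k,l,s,ce=cv2.connectedComponentsWithStats(m[y0:y1,x0:x1].astype('u1')); print(n,lab,[(int(q[4]),(np.round(c)+[x0,y0]).tolist()) for q,c in zip(s[1:],ce[1:]) if q[4]>12])
E
```

```text
side gone [(20, [378.0, 175.0]), (124, [330.0, 220.0]), (124, [312.0, 225.0]), (132, [334.0, 239.0]), (135, [302.0, 244.0]), (147, [322.0, 254.0])]
side new [(94, [334.0, 156.0]), (1497, [381.0, 181.0]), (32, [349.0, 181.0])]
top gone [(59, [305.0, 199.0]), (37, [268.0, 204.0]), (17, [284.0, 201.0]), (136, [322.0, 207.0]), (26, [270.0, 212.0]), (125, [310.0, 220.0]), (131, [343.0, 224.0]), (124, [299.0, 241.0]), (52, [354.0, 239.0]), (36, [359.0, 244.0]), (99, [323.0, 248.0]), (16, [327.0, 254.0]), (27, [277.0, 257.0]), (18, [308.0, 262.0]), (48, [319.0, 265.0]), (18, [290.0, 269.0])]
top new [(39, [287.0, 192.0]), (45, [304.0, 191.0]), (37, [268.0, 209.0]), (20, [282.0, 208.0]), (21, [373.0, 213.0]), (110, [348.0, 232.0]), (81, [369.0, 228.0]), (53, [337.0, 255.0]), (82, [343.0, 256.0]), (14, [319.0, 259.0]), (13, [312.0, 267.0]), (99, [324.0, 274.0]), (189, [315.0, 288.0]), (17, [292.0, 297.0]), (39, [275.0, 313.0]), (13, [260.0, 326.0])]
```

```bash
python3 -c "
from station import r
print(r.close_job())"
```

```text
the job is handed in; nothing more can be done
None
```

The job is handed in: the tray is swept clear into the offcut cup (piece count estimated from dark area, not seen one by one), the scraper is back in its holder, the tray is level, and the filled cup stands within about 2 mm of the mat's centre; the plate cup, can and last were not touched.

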